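# Take the lift-off light from the cold frame and stand it in the lid rack

## Robot

A 6-joint arm with a two-finger parallel gripper is mounted at the origin on the work surface; the furniture and walls round the work are solid. World frame = base frame: x ahead of the robot, y to its left, z up, the work surface at z = 0. Lengths are in mm, angles in rad, forces in N, time in s.
With the tool pointing down it reaches from about 250 to 850 mm from the base axis. Payload 12.5 kg.
Tool frame: the origin (TCP) lies midway between the tips of the shut fingers; the grasp point (between the pads) lies 19 mm behind it (robot.grip_point_offset is the distance from the TCP to the grasp point, in mm); z points along the fingers, y is the line along which they close (so a half turn about z gives the same grasp; the last joint's range is limited). The gripper opens to 93 mm and grips with 3 to 60 N. Pads are 15 mm wide; open, the fingers measure 128 mm over their backs; the gripper's body (75 mm by 188 mm) begins 65 mm behind the grasp point.
Start: joints at [-1.279, 0.351, 1.652, -0, 1.139, -0.085], TCP at [202.389, -511.393, 218.633] pointing down, gripper open.
Joint ranges: [-2.75, 2.75], [-0.79, 2.1], [0.01, 2.65], [-1.57, 4.71], [0.07, 3.14], [-2.87, 2.87]. Speed limits (rad/s): [2.22, 2.22, 2.79, 3.14, 3.14, 3.14].

## Interface

Orientations are given as a unit quaternion [w, x, y, z].
In Python, from plant import robot gives the robot as it stands.
- The arm moves only by the shell command python3 -m pendant 'ROWS' [OPENING] [FORCE]. ROWS is JSON, a list of rows, each an object with "travel": the shift along the world's x, y, z in m, a list of three; "twist": the turn about the world's z in degrees. In form: [{"travel": [x, y, z], "twist": twist}, ...]. A call has 1 to 10 rows; each row is the pose to reach, as a shift and turn from the pose commanded when the call began; what a row does not reach only later rows make up. A row lasts 1/10 s, in which the tool goes at most 50 mm and 8.59 degrees, less where a joint would pass 70% of its speed; a pose out of reach is approached as far as the arm can. A call with a gripper value outside its range is refused whole. OPENING is the closure, from 0 (fully open) to 1 (shut), set as the call begins (- or left out, the last holds). The fingers move at their own pace and stop on an object; FORCE is the grip in N (left out, the last holds). Time passes only in rows, so rows that repeat a pose let the fingers close. It gives the time, the measured TCP pose, the force, the opening and the grip force at its end, in the units of the state.
- robot.state(): the state, without advancing time (a new reading comes with each control period).
- robot.capture(name): name is "scene" or "top" or "wrist"; returns a dict with "pixels" (480x640x3 uint8, blue, green, red), "depth" (480x640 float32, mm along the optical axis (not along the pixel's ray), 0 where there is no reading), "intrinsics" (3x3 intrinsics, pixels), "eye" and "rotation" of the camera in the world; the wrist camera has in their place "tool_from_camera" (4x4, takes a point from camera to tool coordinates, whose origin is the TCP and whose axes are the flange's). Camera axes: x right, y up, looking along -z (the intrinsics and any distortion apply to the point x, -y, -z); pixel columns grow to the right and rows downward; lengths in mm; the calibration is good to about 2 mm. A picture is of the moment at which its call begins: read the wrist's pose just before it.
- robot.job_done(): hands the job in; it is judged then, once.
Trained networks look in a picture, given as the dict that the camera call returned (one of the last four; its "shot" number tells which), for a name from the list of things; names that differ only in an ending like _2 or _b are one class to them, and where a whole thing is asked for, a point or a joint stands for the part that bears it (a point fixed in the world has none). Each returns a list of dicts, best first, with "conf" (0 to 1); they miss things now and then, are a little off and sometimes report something else, mostly with a low value. They report only what shows in the picture. A call takes as long as a camera call.
- robot.masks_of(picture, label): "mask" (480x640 bool, what is visible of it) and "point" ([row, column] in pixels, amid what is visible of it).
- robot.landmark_of(picture, label): "point" ([row, column] in pixels: a listed point, or the origin of a listed thing).
The state is a dict: "clock": time; "qpos": joint angles; "joint_vel": joint speeds; "tau": joint torques, N m; "ee_pos": TCP position; "ee_rot": TCP orientation; "contact_force": force on the tool from outside, world axes, zero at the start; "moment": the same for the moment, N m; "gripper_width": finger opening in mm; "grasp_force": force on a finger pad.
Only numpy, scipy, OpenCV 4.12 (cv2) and the standard library are available. Lean on these libraries where they do the work, as an engineer would, in place of code of your own. Each camera call takes 0.05 s, during which the arm holds its last target. There are 200 camera calls.

## Task

The cuttings in the little cold frame are to be worked on: take its glazed lid right off and put it away. Raise the lid by its pull handle until it stands upright on its hinges, lift it straight up off the hinge pins, and stand it in any one bay of the wire lid rack, about centred across the rack, hinge edge down and handle up, resting on the rack's floor. Leave the duck, the roll of stem tape and the small clay pot where they are.

Things in the scene. Friction and masses are not known exactly. Their poses are not given: they have to be found in the camera images.
- cold_frame: Small wooden cold frame, fixed: an open box 130 mm deep (x), 214 mm wide (y), front wall 75 mm and back wall 95 mm high, a tray of succulents in it. Origin: centre of its underside; +x points from its front (handle side) to its back (hinge side), z up.
- hinge_axis (a point): On the cold frame's hinge axis (along its y), midway between its 2 pins, 82 mm behind its centre, 105 mm above the table; axes as the frame's. Pins at y = 57 to 84 mm either side are flat-sided: 8 mm thick in x, 14 mm high. Two upright horns just behind (y = +-55 mm, tops 22 mm above the axis) stop the lid about 14 degrees past vertical, where it can lean.
- lid: Loose glazed wooden lid, about 0.3 kg, 218 mm wide (its y), 14 mm thick (z, its upper face's normal). Origin: on its hinge axis, in mid-width. It runs along its -x: wood from 13 to 152 mm from the axis, then the handle. Shut, it slopes 0.15 rad down to the front; upright, its -x points straight up. No stay: let go before vertical it falls shut.
- lid_hinge (a point): The lid's origin again, between its two knuckles (y = +-70 mm, 20 mm wide, 26 mm across), keyholes with a 10.4 mm slot open to the lid's +x. They come off the pins only within about 25 degrees of vertical, by a rise of 20 mm or more. Knuckle ends reach 12 mm past this point along +x: lid standing hinge edge down, this point is 12 mm above the surface under it.
- lid_handle (a point): Middle of the pull handle: round steel bar, 10 mm thick, 96 mm long along the lid's y, 190 mm from the hinge axis on the lid's -x side, in its mid-plane; free gap of 32 mm between bar and lid edge. Can be pinched from above across the bar, and turns between the fingers as the lid swings. Axes as the lid's.
- lid_rack: Lid rack, fixed: wooden base 170 mm (x) by 236 mm (y) with four upright wire arches (6 mm wire, 96 mm wide in y, tops 93 mm above the table) at x = -69, -23, 23, 69 mm. Between them three bays 40 mm wide, centred at x = -46, 0, 46 mm; a lid stands in a bay with its width along the rack's y, knuckles outside the arches. Origin: centre of its underside, z up.
- rack_floor (a point): Centre of the upper face of the rack's wooden base, 16 mm above the table, in the middle bay; axes as the rack's.
- duck_mid (a point): Middle of the small rubber duck (56 x 46 x 42 mm), a bystander.
- stem_tape_mid (a point): Middle of the roll of green stem tape lying flat (58 mm across, 13 mm high), a bystander near the front.
- clay_pot_mid (a point): Middle of the small empty clay pot (58 mm across, 45 mm high), a bystander at the back.

How it is judged:
By the outcome, as a careful person would: the job done as asked, in the order asked, and still so for the second after the job is handed in, with the robot touching nothing.
It also fails if it takes over 58 s, if anything falls off the work surface, if the arm or the gripper's body presses on something with over 40 N, if the wrist force passes 120 N, or if a joint passes its speed limit or range.

## Working session

There is one attempt and no reset: what is moved stays moved. The work goes in short steps, Python scripts to look and compute and a shell command to move; the robot and the scene stay as the last step left them, time stands still between calls to the robot, and variables do not carry over. Pictures are saved under pics/ and viewed, at most 10 in all, crops included, and the job is handed in when it is done.

```bash
mkdir -p pics; cat > h.py <<'E'
import numpy as np, cv2
from plant import robot
from scipy.spatial.transform import Rotation as R
def cam(p):
    if 'eye' in p: return np.array(p['rotation'],float),np.array(p['eye'],float)
    s=p['st'];q=s['ee_rot'];r=R.from_quat([q[1],q[2],q[3],q[0]]).as_matrix()
    T=np.array(p['tool_from_camera']);return r@T[:3,:3], r@T[:3,3]+np.array(s['ee_pos'])
def cap(n):
    s=robot.state();p=robot.capture(n);p['st']=s;return p
def ray(p,rc):
    K=np.array(p['intrinsics']);r,c=rc
    d=np.array([(c-K[0,2])/K[0,0],-(r-K[1,2])/K[1,1],-1.]);Rm,e=cam(p);return e,Rm@d
def at_depth(p,rc,d=None):
    e,v=ray(p,rc)
    if d is None:
        r,c=int(rc[0]),int(rc[1]);w=p['depth'][r-2:r+3,c-2:c+3];w=w[w>0];d=np.median(w) if len(w) else 0
    return e+v*d
def at_z(p,rc,z):
    e,v=ray(p,rc);return e+v*(z-e[2])/v[2]
def cloud(p,m):
    r,c=np.nonzero(m&(p['depth']>0));K=np.array(p['intrinsics']);d=p['depth'][r,c]
    v=np.stack([(c-K[0,2])/K[0,0],-(r-K[1,2])/K[1,1],-np.ones(len(r))],1)*d[:,None]
    Rm,e=cam(p);return v@Rm.T+e
E
cat > a.py <<'E'
from h import *
np.set_printoptions(precision=1,suppress=True)
Z=dict(hinge_axis=105,lid_hinge=105,lid_handle=77,rack_floor=16,lid_rack=0,cold_frame=0,duck_mid=21,stem_tape_mid=6,clay_pot_mid=22)
for n in ['top','scene']:
    p=cap(n);cv2.imwrite(f'pics/{n}0.png',p['pixels'])
    print(n,cam(p)[1])
    for k,z in Z.items():
        for o in robot.landmark_of(p,k)[:1]:
            print(k,round(o['conf'],2),np.array(o['point']),at_z(p,o['point'],z),at_depth(p,o['point']))
    for k in ['lid','lid_rack','lid_handle']:
        for o in robot.masks_of(p,k)[:1]:
            c=cloud(p,o['mask']);print('mask',k,o['conf'],len(c),np.percentile(c,[1,50,99],axis=0))
            if n=='top': print(cv2.minAreaRect(c[:,:2].astype('f4')))
print(robot.state())
E
python3 a.py
```

```text
top [461.7 -29.1 951.5]Traceback (most recent call last):
  File "a.py", line 9, in <module>
    print(k,round(o['conf'],2),np.array(o['point']),at_z(p,o['point'],z),at_depth(p,o['point']))
                                                    ~~~~^^^^^^^^^^^^^^^^
  File "h.py", line 19, in at_z
    e,v=ray(p,rc);return e+v*(z-e[2])/v[2]
        ~~~^^^^^^
  File "h.py", line 12, in ray
    d=np.array([(c-K[0,2])/K[0,0],-(r-K[1,2])/K[1,1],-1.]);Rm,e=cam(p);return e,Rm@d
                                                                                ~~^~
ValueError: matmul: Input operand 1 has a mismatch in its core dimension 0, with gufunc signature (n?,k),(k,m?)->(n?,m?) (size 3 is different from 4)
```

```bash
python3 - <<'E'
s=open('h.py').read()
s=s.replace("    if 'eye' in p: return np.array(p['rotation'],float),np.array(p['eye'],float)","    if 'eye' in p:\n        q=p['rotation'];return R.from_quat([q[1],q[2],q[3],q[0]]).as_matrix(),np.array(p['eye'],float)")
open('h.py','w').write(s)
E
python3 a.py
```

```text
top [461.7 -29.1 951.5]
hinge_axis 0.69 [344.8 291.1] [391.4  44.4 105. ] [382.6  53.6  -1.2]
lid_hinge 0.55 [214.9 404.3] [ 638.  -174.9  105. ] [ 660.3 -193.2   -1.6]
lid_handle 0.95 [314.5 388.3] [ 446.4 -142.4   77. ] [ 446.5 -142.3   77.9]
rack_floor 0.82 [259.  232.2] [563.6 179.5  16. ] [563.7 179.6  15.2]
lid_rack 0.94 [264.1 233.6] [554.2 179.7   0. ] [545.5 160.   89.9]
duck_mid 0.75 [173.9 300.4] [748.8  33.4  21. ] [754.6  34.6   2.3]
stem_tape_mid 0.64 [343.1 292.1] [386.6  50.9   6. ] [386.1  51.6  -1.3]
clay_pot_mid 0.72 [175.7 301.8] [744.4  30.3  22. ] [750.3  31.5   2.7]
mask lid 0.86 8625 [[ 447.3 -266.3   78.3]
 [ 553.5 -159.8   94.7]
 [ 637.9  -53.   115.8]]
((545.070556640625, -157.89703369140625), (217.397216796875, 204.54530334472656), 80.69459533691406)
mask lid_rack 0.6 8957 [[462.3  59.2  -1.2]
 [561.6 180.   15.4]
 [661.3 304.3  93. ]]
((567.2965698242188, 185.98133850097656), (183.82652282714844, 245.8314208984375), 14.623411178588867)
mask lid_handle 0.65 8973 [[ 447.3 -269.3    0.1]
 [ 553.1 -159.7   94.6]
 [ 644.   -51.   116.2]]
((557.2408447265625, -
[... 734 characters left out ...]
 ] [732.6  51.   35.9]
mask lid 0.66 3562 [[ 444.4 -274.6   16.1]
 [ 547.4 -144.6   95.8]
 [ 655.   -45.5  118.7]]
mask lid_rack 0.66 7568 [[456.7  61.2   4.6]
 [547.3 210.7  17.5]
 [651.6 309.9  94.4]]
mask lid_handle 0.91 3412 [[ 444.9 -265.3   76.7]
 [ 546.1 -142.9   95.9]
 [ 640.8  -45.4  118.7]]
{'clock': 1.45, 'qpos': array([-1.3,  0.4,  1.7, -0. ,  1.1, -0.1]), 'joint_vel': array([ 0.,  0., -0., -0., -0.,  0.]), 'tau': array([  0. , -49.7, -28.5,   0.1,   0. ,  -0. ]), 'ee_pos': array([ 202.4, -511.4,  218.6]), 'ee_rot': array([-0. ,  1. ,  0.2, -0. ]), 'contact_force': array([ 0.4, -0.5, -0.6]), 'moment': array([-0., -0.,  0.]), 'grasp_force': 0.0, 'gripper_width': 92.86575969963944}
```

View pics/top0.png

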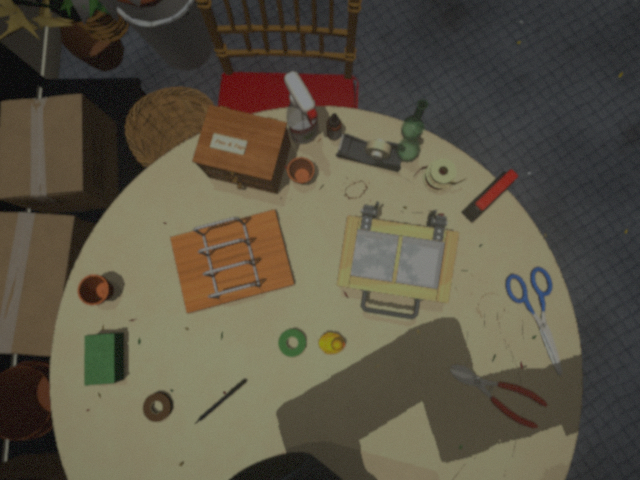

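View pics/scene0.png

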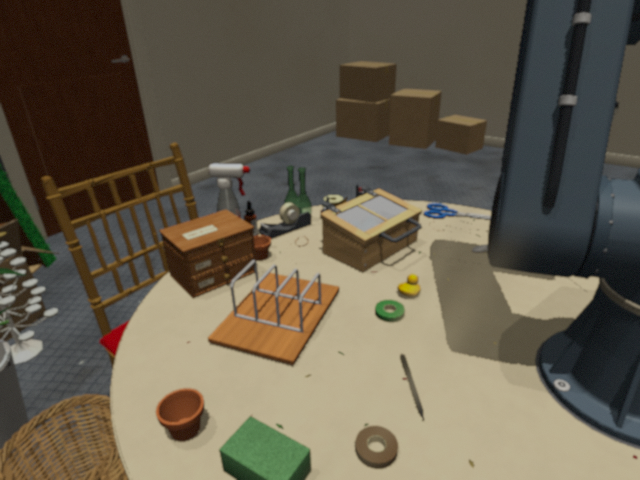

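```bash
python3 - <<'E'
from h import *
np.set_printoptions(precision=2,suppress=True)
s=robot.state();q=s['ee_rot'];m=R.from_quat([q[1],q[2],q[3],q[0]]).as_matrix()
print(m, np.degrees(np.arctan2(m[1,1],m[0,1])),robot.grip_point_offset)
p=cap('wrist');print(p['tool_from_camera'],p['intrinsics'])
p=cap('top');
o=robot.masks_of(p,'lid_rack')[0];c=cloud(p,o['mask'])
for lo,hi in((10,22),(80,100)):
    k=c[(c[:,2]>lo)&(c[:,2]<hi)];print(len(k),cv2.minAreaRect(k[:,:2].astype('f4')))
o=robot.masks_of(p,'lid')[0];c=cloud(p,o['mask']);k=c[c[:,2]>60];print(cv2.minAreaRect(k[:,:2].astype('f4')))
print(np.linalg.lstsq(np.c_[k[:,:2],np.ones(len(k))],k[:,2],rcond=None)[0])
E
```

```text
[[ 0.93  0.37 -0.  ]
 [ 0.37 -0.93  0.  ]
 [ 0.   -0.   -1.  ]] -68.41372011957428 18.8
[[  -0.      0.96    0.28   78.26]
 [   1.      0.      0.     -0.3 ]
 [   0.      0.28   -0.96 -165.99]
 [   0.      0.      0.      1.  ]] [[340.08   0.   321.36]
 [  0.   340.08 239.98]
 [  0.     0.     1.  ]]
7863 ((562.3217163085938, 182.4111328125), (170.66937255859375, 235.0730743408203), 14.687234878540039)
565 ((562.2667236328125, 182.294921875), (144.43028259277344, 95.16592407226562), 14.754769325256348)
((545.7341918945312, -158.35302734375), (217.70973205566406, 202.40414428710938), 80.74020385742188)
[ 0.16 -0.03  4.63]
```

```bash
python3 -m pendant '[{"travel":[0.027,0.041,0],"twist":6.5},{"travel":[0.054,0.082,0],"twist":13},{"travel":[0.082,0.123,0],"twist":19.7},{"travel":[0.109,0.164,0],"twist":26.3},{"travel":[0.136,0.204,0],"twist":33},{"travel":[0.163,0.245,-0.01],"twist":39.4},{"travel":[0.190,0.286,-0.01],"twist":46},{"travel":[0.217,0.327,-0.02],"twist":52.6},{"travel":[0.2446,0.368,-0.028],"twist":59.1},{"travel":[0.2446,0.368,-0.028],"twist":59.1}]' 0.75 20
cat > w.py <<'E'
from h import *
import sys
np.set_printoptions(precision=1,suppress=True)
p=cap('wrist');cv2.imwrite('pics/%s.png'%sys.argv[1],p['pixels'])
print(p['st']['ee_pos'],p['st']['gripper_width'],p['st']['contact_force'])
for k,z in (('lid_handle',77),('lid_hinge',105)):
    for o in robot.landmark_of(p,k)[:1]: print(k,round(o['conf'],2),np.array(o['point']),at_z(p,o['point'],z),at_depth(p,o['point']))
for o in robot.masks_of(p,'lid')[:1]:
    c=cloud(p,o['mask']);print(o['conf'],len(c),np.percentile(c,[1,50,99],axis=0))
c=cloud(p,p['depth']>0);c=c[(c[:,0]<464)&(c[:,0]>430)&(c[:,2]>60)&(c[:,2]<95)&(abs(c[:,1]+143)<40)]
if len(c): print('bar',len(c),cv2.minAreaRect(c[:,:2].astype('f4')),c.mean(0),c[:,2].max(),np.polyfit(c[:,1],c[:,0],1))
E
python3 w.py w1
```

```text
clock: 2.65
ee_pos: [448.7, -139.2, 189.9]
ee_rot: [-0.001, 0.759, 0.651, 0.0]
contact_force: [-0.9, 0.2, -0.5]
gripper_width: 23.9
grasp_force: 0.0
[ 448.7 -139.2  189.9] 23.93613090351548 [-0.9  0.2 -0.5]
lid_handle 0.7 [242.5 323.2] [ 449.8 -144.    77. ] [ 449.9 -143.    80.3]
lid_hinge 0.93 [254.4 565.5] [ 635.3 -174.2  105. ] [ 708.5 -221.2   -0.6]
0.59 46064 [[ 448.7 -242.1   75.6]
 [ 567.2 -123.9   96.2]
 [ 649.7  -47.9  117.2]]
bar 1073 ((451.2418518066406, -142.84262084960938), (82.0140380859375, 9.894674301147461), 80.7384033203125) [ 451.3 -141.9   79.7] 82.70112132915625 [  0.2 474.8]
```

View pics/w1.png

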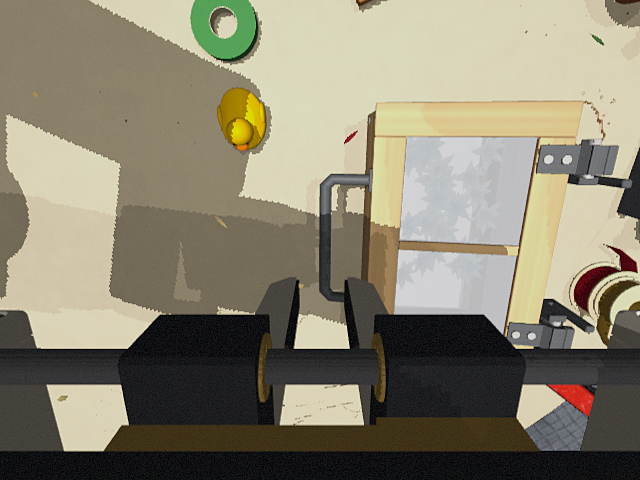

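```bash
python3 -m pendant '[{"travel":[0,0,0],"twist":0},{"travel":[0,0,0],"twist":0}]'
```

```text
clock: 3.05
ee_pos: [446.6, -144.4, 190.8]
ee_rot: [0.0, 0.763, 0.647, 0.0]
contact_force: [0.7, -0.5, 0.8]
gripper_width: 23.3
grasp_force: 0.0
```

```bash
python3 w.py w2
```

```text
[ 446.6 -144.4  190.8] 23.304923474362948 [ 0.7 -0.5  0.8]
lid_handle 0.71 [235.5 323.4] [ 448.9 -143.5   77. ] [ 449.1 -142.6   80.3]
lid_hinge 0.8 [241.5 566.9] [ 634.5 -171.5  105. ] [ 707.5 -215.1   -0.5]
0.95 47526 [[ 449.6 -246.5   79.5]
 [ 567.5 -126.9   96.3]
 [ 647.5  -48.7  117. ]]
bar 1034 ((450.9836120605469, -142.9852752685547), (81.72023010253906, 9.162910461425781), 81.08160400390625) [ 451.4 -141.3   79.9] 82.94236053628464 [  0.2 473.7]
```

```bash
python3 -m pendant '[{"travel":[0.003,0,-0.03],"twist":0},{"travel":[0.003,0,-0.07],"twist":0},{"travel":[0.003,0,-0.1],"twist":0},{"travel":[0.003,0,-0.12],"twist":0},{"travel":[0.003,0,-0.132],"twist":0},{"travel":[0.003,0,-0.132],"twist":0},{"travel":[0.003,0,-0.132],"twist":0}]'
python3 -m pendant '[{"travel":[0,0,0],"twist":0},{"travel":[0,0,0],"twist":0},{"travel":[0,0,0],"twist":0},{"travel":[0,0,0],"twist":0},{"travel":[0,0,0],"twist":0}]' 1 25
```

```text
clock: 3.95
ee_pos: [450.4, -143.6, 59.3]
ee_rot: [0.0, 0.762, 0.647, 0.0]
contact_force: [0.3, 0.8, 0.3]
gripper_width: 23.2
grasp_force: 0.0
clock: 4.45
ee_pos: [450.5, -143.6, 59.1]
ee_rot: [0.001, 0.762, 0.647, 0.0]
contact_force: [0.8, 0.1, 4.9]
gripper_width: 9.4
grasp_force: 25.0
```

```bash
python3 - <<'E'
import numpy as np
a=np.radians(np.r_[np.linspace(-8.6,90,21)]);u=np.array([np.cos(np.radians(9.3)),-np.sin(np.radians(9.3))])
def P(f): return np.r_[190*-np.cos(f)*u,190*np.sin(f)]
for b in (0,10):
  print([list((P(x)-P(a[b])).round().astype(int)) for x in a[b+1:b+11]])
E
```

```text
[[np.int64(-2), np.int64(0), np.int64(16)], [np.int64(-2), np.int64(0), np.int64(33)], [np.int64(-1), np.int64(0), np.int64(49)], [np.int64(1), np.int64(0), np.int64(65)], [np.int64(5), np.int64(-1), np.int64(81)], [np.int64(10), np.int64(-2), np.int64(96)], [np.int64(17), np.int64(-3), np.int64(111)], [np.int64(24), np.int64(-4), np.int64(126)], [np.int64(33), np.int64(-5), np.int64(139)], [np.int64(43), np.int64(-7), np.int64(152)]]
[[np.int64(11), np.int64(-2), np.int64(12)], [np.int64(23), np.int64(-4), np.int64(23)], [np.int64(36), np.int64(-6), np.int64(33)], [np.int64(50), np.int64(-8), np.int64(41)], [np.int64(64), np.int64(-10), np.int64(49)], [np.int64(79), np.int64(-13), np.int64(55)], [np.int64(94), np.int64(-15), np.int64(60)], [np.int64(110), np.int64(-18), np.int64(63)], [np.int64(126), np.int64(-21), np.int64(65)], [np.int64(142), np.int64(-23), np.int64(66)]]
```

```bash
python3 -m pendant '[{"travel":[-0.002,0,0.016],"twist":0},{"travel":[-0.002,0,0.033],"twist":0},{"travel":[-0.001,0,0.049],"twist":0},{"travel":[0.001,0,0.065],"twist":0},{"travel":[0.005,-0.001,0.081],"twist":0},{"travel":[0.010,-0.002,0.096],"twist":0},{"travel":[0.017,-0.003,0.111],"twist":0},{"travel":[0.024,-0.004,0.126],"twist":0},{"travel":[0.033,-0.005,0.139],"twist":0},{"travel":[0.043,-0.007,0.152],"twist":0}]'
python3 -m pendant '[{"travel":[0,0,0],"twist":0},{"travel":[0,0,0],"twist":0}]'
```

```text
clock: 5.45
ee_pos: [492.4, -150.1, 210.6]
ee_rot: [-0.001, 0.762, 0.647, -0.001]
contact_force: [-0.3, -0.1, -2.2]
gripper_width: 9.3
grasp_force: 25.0
clock: 5.65
ee_pos: [492.0, -150.0, 209.8]
ee_rot: [-0.001, 0.762, 0.647, -0.001]
contact_force: [-4.8, 1.9, 0.8]
gripper_width: 9.7
grasp_force: 25.0
```

```bash
python3 -m pendant '[{"travel":[0.011,-0.002,0.012],"twist":0},{"travel":[0.023,-0.004,0.023],"twist":0},{"travel":[0.036,-0.006,0.033],"twist":0},{"travel":[0.050,-0.008,0.041],"twist":0},{"travel":[0.064,-0.010,0.049],"twist":0},{"travel":[0.079,-0.013,0.055],"twist":0},{"travel":[0.094,-0.015,0.060],"twist":0},{"travel":[0.110,-0.018,0.063],"twist":0},{"travel":[0.126,-0.021,0.065],"twist":0},{"travel":[0.142,-0.023,0.066],"twist":0}]'
python3 -m pendant '[{"travel":[0,0,0],"twist":0},{"travel":[0,0,0],"twist":0},{"travel":[0,0,0],"twist":0}]'
cat > v.py <<'E'
from h import *
import sys
np.set_printoptions(precision=1,suppress=True)
p=cap('scene');cv2.imwrite('pics/%s.png'%sys.argv[1],p['pixels'][100:400,150:550])
for n in ('lid_hinge','lid_handle'):
    for o in robot.landmark_of(p,n)[:1]: print(n,round(o['conf'],2),np.array(o['point']),at_depth(p,o['point']))
for o in robot.masks_of(p,'lid')[:1]:
    c=cloud(p,o['mask']);print(o['conf'],len(c),np.percentile(c,[1,5,50,95,99],axis=0))
    a=float(sys.argv[2]);u=np.array([np.cos(np.radians(a)),np.sin(np.radians(a))]);d=c[:,:2]@u
    for z in range(0,360,30):
        m=(c[:,2]>=z)&(c[:,2]<z+30)
        if m.sum()>20:print(z,m.sum(),np.percentile(d[m],[10,50,90]),np.percentile(c[m][:,:2]@[-u[1],u[0]],[2,98]))
E
python3 v.py s1 -9.3
```

```text
clock: 6.65
ee_pos: [635.8, -173.7, 277.4]
ee_rot: [0.001, 0.762, 0.647, 0.001]
contact_force: [-1.0, -1.6, 4.4]
gripper_width: 9.0
grasp_force: 25.0
clock: 6.95
ee_pos: [635.5, -173.7, 277.1]
ee_rot: [0.001, 0.762, 0.647, 0.001]
contact_force: [-0.9, 0.3, 8.4]
gripper_width: 8.8
grasp_force: 25.0
lid_hinge 0.94 [198.6 347.5] [ 725.4 -316.6   39.2]
lid_handle 0.72 [124.9 345.2] [ 633.3 -160.9  295.7]
0.88 4063 [[ 610.1 -277.4   98.1]
 [ 612.1 -265.6  121.3]
 [ 633.5 -158.9  193.2]
 [ 648.6  -67.3  260.4]
 [ 656.7  -65.   297.3]]
90 164 [640.4 643.9 649.3] [-146.9   24.5]
120 766 [645.6 647.4 653.7] [-172.1   39.9]
150 741 [647.  652.8 655.2] [-170.9   40.4]
180 779 [647.  653.  655.1] [-172.2   40.4]
210 752 [646.5 652.3 655.1] [-170.8   40.8]
240 676 [646.2 647.8 654.7] [-168.5   40.2]
270 163 [649.1 650.9 654.5] [-122.1  -12.4]
```

View pics/s1.png

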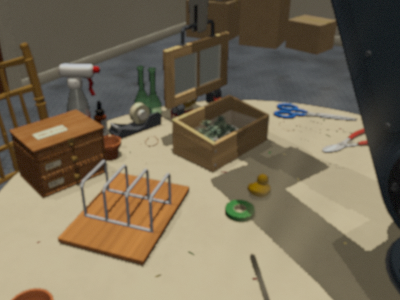

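```bash
python3 -m pendant '[{"travel":[0,0,0],"twist":0},{"travel":[0,0,0],"twist":0},{"travel":[0,0,0.006],"twist":0},{"travel":[0,0,0.012],"twist":0},{"travel":[0,0,0.018],"twist":0},{"travel":[0,0,0.024],"twist":0},{"travel":[0,0,0.030],"twist":0},{"travel":[0,0,0.040],"twist":0},{"travel":[0,0,0.050],"twist":0},{"travel":[0,0,0.060],"twist":0}]' 1 50
python3 -m pendant '[{"travel":[0,0,0],"twist":0},{"travel":[0,0,0],"twist":0}]'
python3 v.py s2 -9.3
```

```text
clock: 8.15
ee_pos: [635.1, -173.4, 337.8]
ee_rot: [0.0, 0.762, 0.647, 0.0]
contact_force: [-0.6, -0.6, -3.4]
gripper_width: 8.4
grasp_force: 50.0
clock: 8.35
ee_pos: [635.0, -173.4, 336.7]
ee_rot: [0.0, 0.762, 0.647, 0.0]
contact_force: [0.2, 0.4, -3.5]
gripper_width: 8.6
grasp_force: 50.0
lid_hinge 0.8 [177.2 347. ] [ 2001.1 -2286.5  -739.7]
lid_handle 0.71 [ 99.2 349.6] [ 624.6 -164.7  352.7]
0.64 4314 [[ 610.6 -276.3  159.5]
 [ 612.8 -263.7  179.7]
 [ 634.  -157.8  251.1]
 [ 648.5  -67.   317.8]
 [ 656.2  -64.8  355. ]]
150 223 [641.5 647.  662.9] [-146.2   15.4]
180 818 [646.3 648.3 654.3] [-171.6   40.3]
210 812 [647.4 653.4 655.7] [-173.4   40.4]
240 828 [647.4 653.4 655.4] [-170.3   40.5]
270 833 [646.7 652.3 655.1] [-170.3   40.8]
300 656 [645.9 647.8 652.6] [-170.4   40.5]
330 143 [648.3 650.8 654.5] [-121.   -12.4]
```

```bash
python3 -m pendant '[{"travel":[-0.001,0.007,0],"twist":0.5},{"travel":[-0.004,0.018,0],"twist":1.2},{"travel":[-0.007,0.036,0],"twist":2.4},{"travel":[-0.011,0.053,0],"twist":3.6},{"travel":[-0.015,0.071,0],"twist":4.8},{"travel":[-0.019,0.093,0],"twist":6.2},{"travel":[-0.023,0.114,0],"twist":7.7},{"travel":[-0.028,0.135,0],"twist":9.1},{"travel":[-0.032,0.157,0],"twist":10.6},{"travel":[-0.036,0.178,0],"twist":12}]'
python3 -m pendant '[{"travel":[-0.004,0.021,0],"twist":1.4},{"travel":[-0.009,0.043,0],"twist":2.9},{"travel":[-0.013,0.064,0],"twist":4.3},{"travel":[-0.017,0.085,0],"twist":5.8},{"travel":[-0.022,0.107,0],"twist":7.2},{"travel":[-0.025,0.125,0],"twist":8.4},{"travel":[-0.029,0.142,0],"twist":9.6},{"travel":[-0.033,0.160,0],"twist":10.8},{"travel":[-0.035,0.171,0],"twist":11.5},{"travel":[-0.037,0.178,0],"twist":12}]'
python3 -m pendant '[{"travel":[0,0,0],"twist":0},{"travel":[0,0,0],"twist":0},{"travel":[0,0,0],"twist":0},{"travel":[0,0,0],"twist":0}]'
python3 v.py s3 14.7
```

```text
clock: 9.55
ee_pos: [598.2, 6.8, 336.9]
ee_rot: [0.0, 0.689, 0.724, 0.0]
contact_force: [1.0, -0.4, -4.7]
gripper_width: 8.3
grasp_force: 50.0
clock: 10.55
ee_pos: [561.5, 183.7, 336.7]
ee_rot: [0.0, 0.61, 0.792, 0.0]
contact_force: [-0.0, 0.7, -3.4]
gripper_width: 8.5
grasp_force: 50.0
clock: 10.95
ee_pos: [562.1, 182.1, 336.6]
ee_rot: [0.0, 0.611, 0.791, -0.0]
contact_force: [0.2, -0.7, -3.1]
gripper_width: 8.4
grasp_force: 50.0
lid_hinge 0.76 [243.7 269.9] [547.4 204.7 176.8]
lid_handle 0.62 [138.7 265.3] [553.6 189.  354.7]
0.75 6468 [[527.4  76.3 117. ]
 [529.1  90.7 172.2]
 [552.2 206.7 252.2]
 [580.7 287.2 321.2]
 [726.8 288.7 355.7]]
0 38 [715.5 723.8 744. ] [-339.   -83.6]
90 25 [724.2 753.4 800.9] [-391.5   27.2]
150 363 [576.7 581.7 596.1] [-46.5 137.4]
180 1203 [581.7 582.8 589.1] [-66.8 142.9]
210 1112 [582.3 588.4 589.6] [-67.  143.2]
240 1180 [582.4 588.4 589.6] [-68.4 143.3]
270 1133 [582.  587.4 589.5] [-69.  143.3]
300 1129 [581.7 582.9 591.3] [-65.2 143.2]
330 265 [584.4 586.3 589.9] [-18.5  90.8]
```

View pics/s3.png

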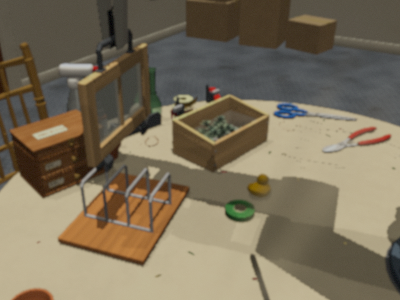

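```bash
python3 -m pendant '[{"travel":[0.001,-0.003,-0.008],"twist":0},{"travel":[0.001,-0.003,-0.022],"twist":0},{"travel":[0.001,-0.003,-0.038],"twist":0},{"travel":[0.001,-0.003,-0.054],"twist":0},{"travel":[0.001,-0.003,-0.070],"twist":0},{"travel":[0.001,-0.003,-0.086],"twist":0},{"travel":[0.001,-0.003,-0.100],"twist":0},{"travel":[0.001,-0.003,-0.112],"twist":0},{"travel":[0.001,-0.003,-0.122],"twist":0},{"travel":[0.001,-0.003,-0.128],"twist":0}]'
python3 -m pendant '[{"travel":[0,0,-0.002],"twist":0},{"travel":[0,0,-0.004],"twist":0},{"travel":[0,0,-0.006],"twist":0},{"travel":[0,0,-0.007],"twist":0},{"travel":[0,0,-0.007],"twist":0},{"travel":[0,0,-0.007],"twist":0}]'
```

```text
clock: 12.15
ee_pos: [562.9, 179.5, 207.7]
ee_rot: [-0.0, 0.611, 0.792, -0.0]
contact_force: [0.2, -0.9, -3.9]
gripper_width: 8.4
grasp_force: 50.0
clock: 12.75
ee_pos: [563.1, 179.6, 201.8]
ee_rot: [0.0, 0.611, 0.792, 0.0]
contact_force: [0.2, 0.4, -3.2]
gripper_width: 8.4
grasp_force: 50.0
```

```bash
python3 -m pendant '[{"travel":[0,0,-0.001],"twist":0},{"travel":[0,0,-0.002],"twist":0},{"travel":[0,0,-0.002],"twist":0},{"travel":[0,0,-0.002],"twist":0}]'
python3 -m pendant '[{"travel":[0,0,-0.001],"twist":0},{"travel":[0,0,-0.001],"twist":0},{"travel":[0,0,-0.001],"twist":0}]'
```

```text
clock: 13.15
ee_pos: [564.0, 179.8, 201.4]
ee_rot: [0.001, 0.611, 0.792, 0.001]
contact_force: [-0.7, -0.0, 8.4]
gripper_width: 8.8
grasp_force: 50.0
clock: 13.45
ee_pos: [564.6, 180.0, 201.4]
ee_rot: [0.002, 0.611, 0.792, 0.002]
contact_force: [-1.2, 0.5, 13.9]
gripper_width: 8.7
grasp_force: 50.0
```

```bash
python3 -m pendant '[{"travel":[0,0,0.002],"twist":0},{"travel":[0,0,0.002],"twist":0},{"travel":[0,0,0.002],"twist":0}]'; python3 v.py s4 14.7
```

```text
clock: 13.75
ee_pos: [563.4, 179.7, 201.5]
ee_rot: [0.001, 0.611, 0.792, 0.001]
contact_force: [-0.8, 0.0, 6.5]
gripper_width: 8.6
grasp_force: 50.0
lid_hinge 0.68 [300.2 280.1] [555.1 181.8  41.5]
lid_handle 0.75 [213.2 272.6] [554.3 184.9 225.1]
0.82 4644 [[528.1  77.8  21.8]
 [529.6  91.3  47.4]
 [551.7 210.7 122.3]
 [580.7 284.6 184.1]
 [583.3 286.  221.7]]
0 85 [576.4 590.8 596.1] [-45. 112.]
30 435 [580.  582.  584.2] [-69.7 140.1]
60 849 [581.8 587.8 589.2] [-71.2 140.5]
90 882 [582.2 588.3 589.4] [-68.6 140.6]
120 922 [582.4 588.5 589.7] [-68.5 140.4]
150 836 [581.8 582.6 588.3] [-67.  140.5]
180 525 [583.  587.1 592.8] [-65.7 137.4]
210 110 [585.  586.9 589.9] [-18.   87.9]
```

View pics/s4.png

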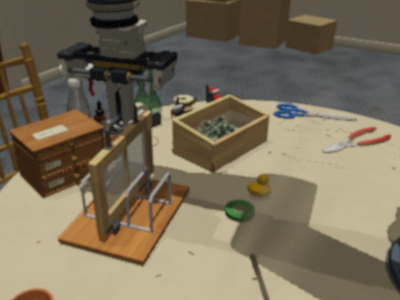

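```bash
python3 -m pendant '[{"travel":[0,0,0],"twist":0},{"travel":[0,0,0],"twist":0},{"travel":[0,0,0],"twist":0},{"travel":[0,0,0],"twist":0},{"travel":[0,0,0],"twist":0},{"travel":[0,0,0],"twist":0},{"travel":[0,0,0],"twist":0},{"travel":[0,0,0],"twist":0}]' 0.2
python3 v.py s5 14.7
```

```text
clock: 14.75
ee_pos: [563.0, 179.6, 200.6]
ee_rot: [0.0, 0.611, 0.792, -0.0]
contact_force: [0.4, -0.2, 0.0]
gripper_width: 68.0
grasp_force: 0.0
lid_hinge 0.91 [301.5 279.7] [550.4 188.2  44.2]
lid_handle 0.94 [217.  273.7] [ 869.4 -151.9    6.8]
0.91 4745 [[527.6  73.   20.3]
 [529.3  90.6  45.3]
 [551.4 209.8 120.5]
 [580.3 284.2 209.3]
 [585.2 285.9 223.8]]
0 110 [576.5 593.6 788.2] [-321.9  111. ]
30 482 [580.3 581.9 587.2] [-187.   140.1]
60 860 [581.5 587.5 589. ] [-70.9 140.6]
90 895 [581.8 587.9 589.1] [-67.8 140.3]
120 938 [581.9 588.  589.2] [-71.9 140.6]
150 728 [581.3 582.1 587.6] [-63.9 140.7]
180 497 [582.5 587.  592.8] [-18.7 138.7]
210 235 [584.1 585.7 589.9] [-14.8  88. ]
```

Released and standing vertical; rise straight up and check.

```bash
python3 -m pendant '[{"travel":[0,0,0.01],"twist":0},{"travel":[0,0,0.03],"twist":0},{"travel":[0,0,0.06],"twist":0},{"travel":[0,0,0.09],"twist":0},{"travel":[0,0,0.12],"twist":0},{"travel":[0,0,0.15],"twist":0},{"travel":[0,0,0.15],"twist":0},{"travel":[0,0,0.15],"twist":0},{"travel":[0,0,0.15],"twist":0}]'
python3 v.py s6 14.7
```

```text
clock: 15.85
ee_pos: [562.6, 179.5, 349.7]
ee_rot: [-0.001, 0.611, 0.792, -0.001]
contact_force: [-0.1, -0.6, 0.1]
gripper_width: 74.3
grasp_force: 0.0
lid_hinge 0.69 [304.2 280.6] [568.2 167.4  18.1]
lid_handle 0.6 [211.1 271.2] [ 2053.7 -1389.5  -730.4]
0.62 4936 [[527.7  75.7  21.3]
 [529.3  90.   46.1]
 [552.4 206.1 124.3]
 [580.7 284.3 209.5]
 [585.8 285.8 223.7]]
0 95 [576.5 593.5 699.8] [-266.5  112.1]
30 495 [580.2 581.8 585.5] [-185.6  140.1]
60 870 [581.6 587.5 589. ] [-66.8 140.4]
90 883 [581.9 587.9 589.2] [-68.3 140.3]
120 935 [581.9 588.  589.1] [-71.5 140.5]
150 837 [581.2 582.  587.7] [-71.  140.4]
180 577 [582.4 586.7 592.4] [-68.8 136.9]
210 244 [584.  585.9 589.8] [-17.7  87. ]
```

View pics/s6.png

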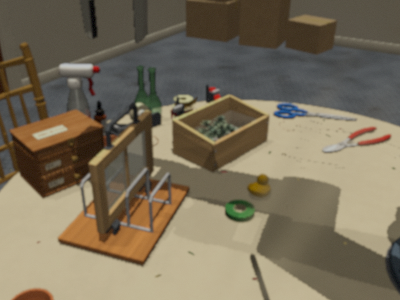

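The lid is standing free in the middle bay (crop about (125,180)), handle up. The gripper is clear, and the duck, tape and pot are where they were.

```bash
python3 -c "
from plant import robot
print(robot.job_done())"
```

```text
the job is handed in; nothing more can be done
None
```

The lid is off the cold frame and standing upright in the middle bay of the rack, handle up and roughly centred; the duck, tape and clay pot were not touched, and the job was handed in at about 16 s on the robot's clock.

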